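# Rehang the lift-off door of a soap-curing cabinet

### The arm

A 6-joint arm with a two-finger parallel gripper is mounted at the origin on the work surface. World frame = base frame: x ahead of the robot, y to its left, z up, the work surface at z = 0. Lengths are in m, angles in rad, forces in N, time in s.
With the tool pointing down it reaches from about 0.375 to 0.9 m from the base axis. Payload 3.1 kg.
Tool frame: the origin (TCP) lies at the very end of the fingers, on their centre line; the grasp point (between the pads) lies 19 mm behind it (grip_depth is the distance from the TCP to the grasp point, in m); z points along the fingers, y is the line along which they close (so a half turn about z gives the same grasp; the last joint's range is limited). The gripper opens to 85 mm and grips with 20 to 120 N. Pads are 22 mm wide; open, the fingers measure 114 mm over their backs; the gripper's body (76 mm by 85 mm) begins 54 mm behind the grasp point. The pads swing forward as they close: fully open they stand 13 mm farther back than shut.
Start: joints at [-1.415, 0.527, 1.433, -0, 1.181, -0.178], TCP at [0.205, -0.59, 0.231] pointing down, gripper open.
Joint ranges: [-3.08, 3.08], [-0.75, 2.2], [0.22, 2.44], [-1.43, 4.57], [0, 2.65], [-2.85, 2.85]. Speed limits (rad/s): [2.79, 2.79, 3.14, 3.14, 3.14, 3.14].

### API

Orientations are given as a unit quaternion [x, y, z, w].
In Python, from station import * gives the robot as it stands.
- The arm moves only by the tool apply_moves, never from a script. Its argument "plan" is a list of rows, each a list of 7 numbers: the shift along the tool's x, y, z in m, then the turn, a rotation vector about the tool's x, y, z in rad, then the gripper command: -1 is fully open, 1 is shut, values between are in proportion. In form: [[dx, dy, dz, wx, wy, wz, jaw], ...]. A call has 1 to 8 rows; each row shifts and turns the commanded pose from where the row before left it, along the tool's axes as they then stand; what a row does not reach is not made up. A row lasts 1/8 s, in which the tool goes at most 62.5 mm and 10.7 degrees, less where a joint would pass 70% of its speed; a pose out of reach is approached as far as the arm can. A call is refused whole if a number of a shift passes 0.0625 or a number of a turn 0.188, either way. A call with a gripper value outside its range is refused whole. The fingers move at their own pace and stop on an object; "force" is the grip in N (left out, the last holds). Time passes only in rows, so rows that do not move let the fingers close. It gives the time, the measured TCP pose, the force, the opening and the grip force at its end, in the units of the state.
- sense(): the state, without advancing time (a new reading comes with each control period).
- snapshot(name): name is "scene" or "side" or "wrist"; returns the picture (384x512x3 uint8, red, green, blue); there is no depth.
- calibration(name): a dict with "camera_matrix" (3x3 intrinsics, pixels), "R" (3x3) and "t" (3): a world point X has camera coordinates R X + t; the wrist camera has in their place "mount" (4x4, takes a point from camera to tool coordinates, whose origin is the TCP and whose axes are the flange's). Camera axes: x right, y down, z forward; pixel columns grow to the right and rows downward; lengths in m; the calibration is good to about 2 mm. A picture is of the moment at which its call begins: read the wrist's pose just before it. calibration takes no time and is no camera call.
- sign_off(): hands the job in; it is judged then, once.
The state is a dict: "t": time; "q": joint angles; "qd": joint speeds; "tau": joint torques, N m; "tcp_pos": TCP position; "tool_rot": TCP orientation; "force": force on the tool from outside, world axes, zero at the start; "ft_torque": the same for the moment, N m; "finger_gap": opening from 0.0 (shut) to 1.0 (fully open); "gripper_force": force on a finger pad.
Only numpy, scipy, OpenCV 4.12 (cv2) and the standard library are available. Lean on these libraries where they do the work, as an engineer would, in place of code of your own. Each camera call takes 0.05 s, during which the arm holds its last target. There are 200 camera calls.

### The job

Hang the lift-off door back on the little soap-curing cabinet: take the panel that has two hinge knuckles out of its wooden stand and lower it gently, without letting it drop, so that both knuckles sit fully home on the cabinet's two hinge pins, then let go. The door may be left standing open at any angle. Leave the plain panel and the amber bottle where they are.

Things in the scene. Friction and masses are not known exactly. Their poses are not given: they have to be found in the camera images.
- door: White louvred panel with two steel hinge knuckles (upright tubes, bore 25, outside 35, 20 high, one 115 above the other) on one upright edge; in either wooden stand (35 high, slot 27 deep). Origin: bore centre at the lower knuckle's lower face, 20 above the panel's lower edge. z up along the knuckles. Panel 12 thick (x, centred 0), y -30 to -210, z -20 to 150 (mm). About 0.45 kg.
- grip (a point): Middle of the wooden grip block on the door's top edge, over its centre of mass: 14 thick (door x), 70 long (door y), 45 high. At x 0, y -113, z 172 mm in the door's frame; same axes. Pinch across x from above, fingertips staying over the panel's top edge, 22 mm below this point.
- pin (a point): Foot of the cabinet's lower hinge pin, on its bracket's flat top, 50 mm above the table: the door's origin comes to rest here. Axes: -x out of the cabinet's open front, z up. An equal pin stands 115 above it on the same line. Pins taper from 21 thick at the foot to 6 at the tip, 28 high; a knuckle may start up to 8 off centre. A seated door leans up to 3 degrees.
- cabinet: Fixed white soap-curing cabinet, 160 deep (x), 200 wide (y), 195 high, open front to -x, its pins at x -112, y -85 mm. Origin: centre of its underside. Brackets 22 wide, 10 thick. The upper one overhangs the lower pin: bring the door in level from the front, origin 35 to 75 above point pin, then lower. Easiest open square to the front: door's +y along cabinet +x.
- blank: Plain panel, a bystander: same panel, louvres and grip block as the door but no knuckles, upright in the other, equal wooden stand. Origin: centre of its underside; x square to the panel, z up; 215 mm high with its block. The two stands are one behind the other as the robot sees them, panels roughly facing it, at least 110 mm apart.
- bottle: Amber glass bottle with a black cap, a bystander, 52 mm across, 130 mm high, upright on the table. Origin: centre of its underside, z up.
Not all that is in view belongs to the job. Of the things that look like the door, the largest one is meant.

How it is judged:
By the outcome, as a careful person would: the job done as asked, in the order asked, and still so for the second after the job is handed in, with the robot touching nothing.
It also fails if it takes over 48 s, if anything falls off the work surface, if the arm or the gripper's body presses on something with over 40 N, if the wrist force passes 120 N, or if a joint passes its speed limit or range.

## Working session

There is one attempt and no reset: what is moved stays moved. The work goes in short steps, Python scripts to look and compute and a tool call to move; the robot and the scene stay as the last step left them, time stands still between calls to the robot, and variables do not carry over. Pictures are saved under pics/ and viewed, at most 10 in all, crops included, and the job is handed in when it is done.

Besides the shell and the picture viewer there is one more tool, called after "Request:" as a command line: name --pt "numbers of a row" for each row, then --argument value for the rest. apply_moves: Moves the arm, as the interface text tells. Its arguments: {"type":"object","properties":{"plan":{"type":"array"},"force":{"type":"number"}},"required":["plan"]}

```bash
mkdir -p pics; python3 - <<'E'
from station import *
import cv2,numpy as np
a=snapshot("scene");b=snapshot("side")
np.save("scene.npy",a);np.save("side.npy",b)
for n,i in(("scene",a),("side",b)):
    cv2.imwrite(f"pics/{n}0.png",cv2.resize(i[:,:,::-1],(800,600),interpolation=cv2.INTER_CUBIC))
    c=calibration(n);R=np.array(c["R"]);print(n,c["camera_matrix"],R,c["t"],-R.T@np.array(c["t"]))
s=sense();print(s["tcp_pos"],s["tool_rot"],s["finger_gap"])
E
```

```text
scene [[383.31210144   0.         259.62423297]
 [  0.         383.31210144 196.1011954 ]
 [  0.           0.           1.        ]] [[ 0.36627665  0.93047573  0.00750596]
 [ 0.5536817  -0.21145648 -0.80543326]
 [-0.74784891  0.29916731 -0.59263895]] [-0.16537171 -0.24079965  1.77379105] [ 1.52042586 -0.42770458  0.8585109 ]
side [[403.33492611   0.         258.42171279]
 [  0.         403.33492611 191.72877722]
 [  0.           0.           1.        ]] [[-0.23739708  0.97132444  0.013094  ]
 [ 0.79231182  0.20140904 -0.57591352]
 [-0.56203613 -0.12634566 -0.81740575]] [ 0.20630682 -0.38920015  1.58431745] [1.24778817 0.0781692  1.06818318]
[ 0.20529406 -0.58963459  0.23042043] [ 9.86019493e-01  1.66627096e-01  3.42081450e-06 -9.85099992e-04] 1.0007177703065238
```

View pics/scene0.png

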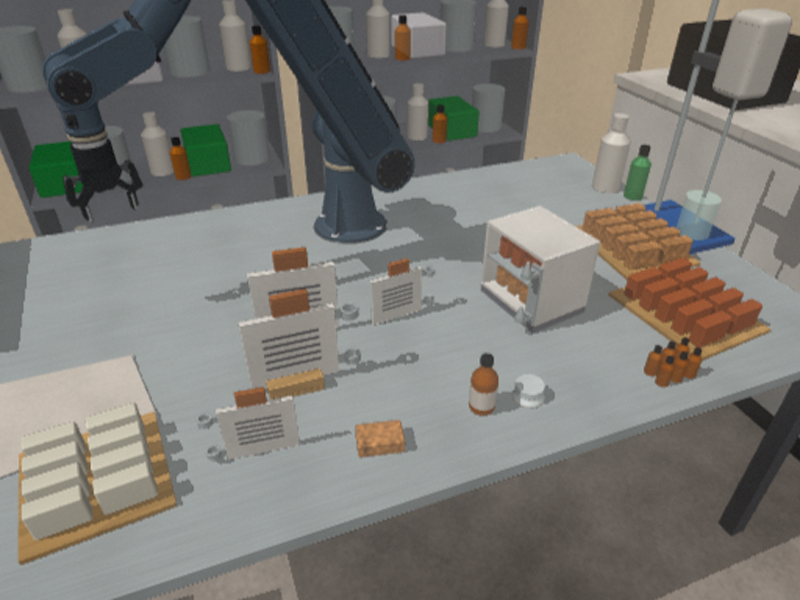

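View pics/side0.png

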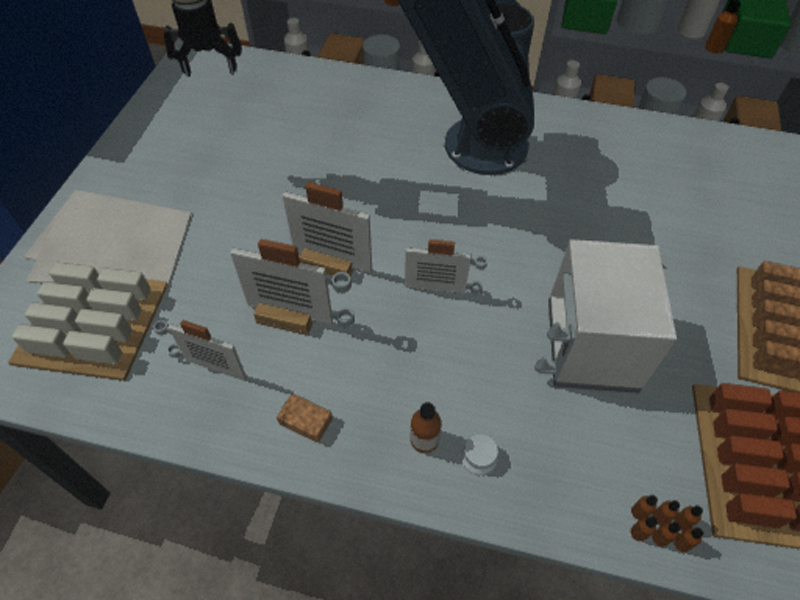

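The candidates that look like the door, in scene-picture pixels:
- Large panel at (290,345), with knuckles at (350,312) and (352,356).
- Large panel at (293,290), with no knuckles: this is the blank.
- Two miniature panels with knuckles, at (397,295) and (260,428).

The door should be the largest one with knuckles, so the panel at (290,345), which is at (285,285) in the side picture. The cabinet's open front faces left in both pictures, with its pins at about (535,270) and (523,318) in scene. I'll confirm with enlarged crops.

```bash
python3 - <<'E'
import cv2,numpy as np
a=np.load("scene.npy")[:,:,::-1];b=np.load("side.npy")[:,:,::-1]
def crop(i,x,y,w,h,k,W,H):
    o=cv2.resize(i[y:y+h,x:x+w],None,fx=k,fy=k,interpolation=cv2.INTER_CUBIC)
    for u in range(0,w,10): 
        cv2.line(o,(u*k,0),(u*k,4 if (x+u)%50 else 12),(0,0,255),1)
        if (x+u)%20==0: cv2.putText(o,str(x+u),(u*k,20),0,.35,(0,0,255))
    for v in range(0,h,10):
        cv2.line(o,(0,v*k),(6,v*k),(0,0,255),1)
        if (y+v)%20==0: cv2.putText(o,str(y+v),(8,v*k+4),0,.35,(0,0,255))
    return o
# door
p=np.hstack([crop(a,150,180,80,80,5,0,0),crop(b,140,150,80,80,5,0,0)])
cv2.imwrite("pics/door.png",p)
p=np.hstack([crop(a,300,130,80,90,5,0,0),crop(b,335,150,80,90,5,0,0)])
cv2.imwrite("pics/cab.png",p)
E
```

```text
(no output)
```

View pics/door.png

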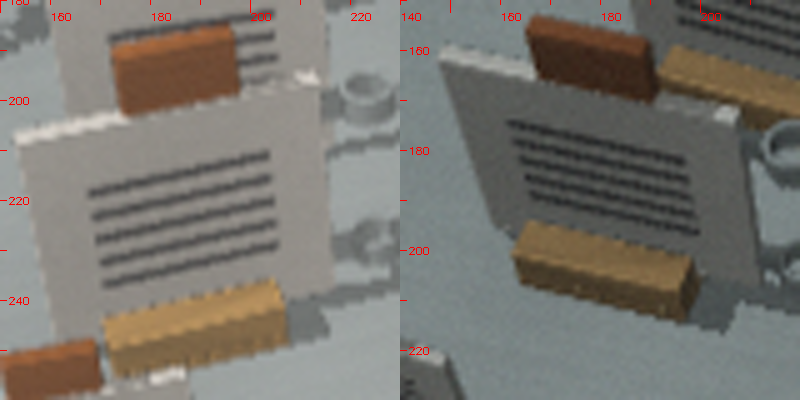

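View pics/cab.png

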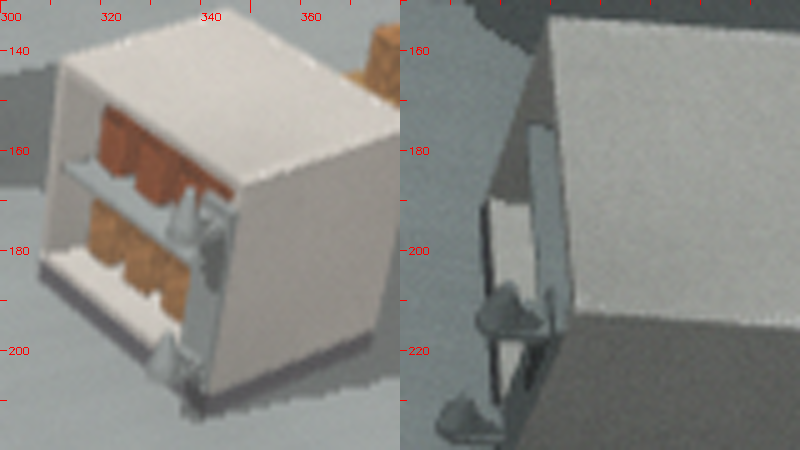

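Confirmed: only the nearer large panel has knuckles, with the upper ring at scene px (223,197). The pins are tapered cones at scene px (337.6,167) and (332.6,196). Next I'll fit the poses from both views.

```bash
cat > h.py <<'E'
from station import *
import numpy as np,cv2
from scipy.optimize import least_squares
from scipy.spatial.transform import Rotation as Ro
def rt(p):
    c,s=np.cos(p[3]),np.sin(p[3]);return np.array([[c,-s,0],[s,c,0],[0,0,1]]),np.array(p[:3])
def proj(cam,X):
    c=calibration(cam);Y=np.asarray(X)@np.array(c["R"]).T+np.array(c["t"]);K=np.array(c["camera_matrix"])
    return (Y/Y[:,2:])[:,:2]@np.diag([K[0,0],K[1,1]])+K[:2,2]
def fit(obs,p0,zfree=True):
    def f(p,full=False):
        if not zfree:p=[p[0],p[1],p0[2],p[2]]
        R,t=rt(p);r=[]
        for cam,L in obs.items():
            P=np.array([l[0] for l in L])/1000;u=np.array([l[1] for l in L])-.4
            r.append(proj(cam,P@R.T+t)-u)
        return np.vstack(r) if full else np.vstack(r).ravel()
    x0=p0 if zfree else [p0[0],p0[1],p0[3]]
    s=least_squares(f,x0,loss="soft_l1");print(np.round(s.x,4));print(np.round(f(s.x,True),1).tolist());return s.x
E
python3 - <<'E'
from h import *
D=[(6,-210,150),(6,-30,150),(6,-30,-20),(7,-148,194.5),(7,-78,194.5),(7,-78,149.5),(7,-148,149.5),(0,0,135)]
S=[(153.4,209.4),(215,196.4),(216.2,238),(172.6,192.4),(196.4,187.6),(198,199),(174.2,203.4),(223.4,197.4)]
T=[(148.2,162.4),(207.6,174.6),(212.4,207.6),(166,155.6),(189,160.4),(190.8,170.8),(167.6,166),(219.3,180.2)]
d=fit({"scene":list(zip(D,S)),"side":list(zip(D,T))},[.6,-.1,.028,0])
fit({"scene":list(zip(D,S)),"side":list(zip(D,T))},[.6,-.1,.028,0],False)
R,t=rt(d);print("grip",R@[0,-.113,.172]+t)
C=[(-80,-100,195),(-80,100,195),(80,-100,195),(80,100,195),(-80,-100,0),(-112,-85,193),(-112,-85,78)]
S=[(348,167.6),(312.4,142.4),(382.4,155.9),(344.7,133.5),(341.6,209),(337.6,167),(332.6,196)]
C2=[(-80,-100,195),(-80,100,195),(80,-100,195),(80,100,195),(80,-100,0),(-80,-100,0),(-112,-85,193),(-112,-85,78)]
T=[(370,212.6),(365,153.4),(429.8,214.8),(423.4,158.4),(410,247.4),(356.9,245.4),(356.4,207),(347.4,229.4)]
c=fit({"scene":list(zip(C,S)),"side":list(zip(C2,T))},[.5,.3,0,1.57])
c=fit({"scene":list(zip(C,S)),"side":list(zip(C2,T))},[.5,.3,0,1.57],False)
R,t=rt([c[0],c[1],0,c[2]]);print("pin",R@[-.112,-.085,.05]+t)
s=sense();print(Ro.from_quat(s["tool_rot"]).as_matrix().round(3))
E
```

```text
[ 0.6058 -0.1821  0.027  -0.0205]
[[-0.4, -0.4], [-0.9, 0.1], [1.2, 0.5], [0.2, -0.1], [0.7, -0.0], [0.4, 1.0], [0.5, 1.5], [0.0, -0.0], [-0.6, -1.5], [0.0, -0.3], [0.1, -0.1], [-0.9, -0.1], [0.2, 0.4], [0.5, 0.2], [0.3, -0.2], [-0.4, -2.0]]
[ 0.6066 -0.1819 -0.0204]
[[-0.4, -0.5], [-0.8, -0.1], [1.3, 0.4], [0.2, -0.2], [0.7, -0.2], [0.5, 0.9], [0.6, 1.4], [0.1, -0.2], [-0.7, -1.5], [-0.1, -0.3], [0.1, -0.0], [-1.1, -0.1], [0.1, 0.4], [0.4, 0.3], [0.2, -0.2], [-0.4, -2.0]]
grip [ 0.60343754 -0.29504729  0.19902432]
[ 0.5222  0.2999 -0.0034  1.7292]
[[-0.1, 0.1], [-1.1, -0.0], [1.0, -0.5], [0.4, -1.1], [-1.5, 5.0], [-0.3, 1.7], [0.5, 1.0], [0.5, -1.1], [0.0, -0.6], [3.4, 1.4], [-2.0, -1.6], [-0.9, 3.5], [-2.1, 1.3], [1.1, -0.8], [1.5, -1.1]]
[0.525  0.2986 1.7282]
[[0.2, -0.3], [-1.0, -0.5], [1.4, -0.8], [0.7, -1.5], [-1.3, 4.8], [-0.1, 1.3], [0.7, 0.7], [0.1, -1.0], [-0.2, -0.7], [3.3, 1.6], [-2.0, -1.7], [-1.1, 3.8], [-2.4, 1.4], [0.7, -0.8], [1.1, -1.0]]
pin [0.6265134  0.20135535 0.05      ]
[[ 0.944  0.329 -0.   ]
 [ 0.329 -0.944  0.002]
 [ 0.    -0.002 -1.   ]]
```

Request:
apply_moves --pt "0 0 -0.012 0 0 -0.1736 -1" --pt "0 0 -0.012 0 0 -0.1736 -1" --pt "0 0 -0.012 0 0 -0.1736 -1" --pt "0 0 -0.012 0 0 -0.1736 -1" --pt "0 0 -0.012 0 0 -0.1736 -1" --pt "0 0 -0.012 0 0 -0.1736 -1" --pt "0 0 -0.012 0 0 -0.1736 -1" --pt "0 0 0 0 0 0 -1"

```text
t: 1.1
tcp_pos: [0.2055, -0.5906, 0.3158]
tool_rot: [0.715, 0.699, -0.0, 0.001]
force: [-0.3, 0.6, -0.4]
finger_gap: 1.003
gripper_force: 0.0
```

Request:
apply_moves --pt "0.03 0.039 0 0 0 0 -1" --pt "0.03 0.039 0 0 0 0 -1" --pt "0.03 0.039 0 0 0 0 -1" --pt "0.03 0.039 0 0 0 0 -1" --pt "0.03 0.039 0 0 0 0 -1" --pt "0.03 0.039 0 0 0 0 -1" --pt "0.03 0.039 0 0 0 0 -1" --pt "0.03 0.039 0 0 0 0 -1"

```text
t: 2.1
tcp_pos: [0.5231, -0.3554, 0.3142]
tool_rot: [0.716, 0.699, -0.0, -0.001]
force: [-0.1, -1.1, 0.5]
finger_gap: 0.997
gripper_force: 0.0
```

Request:
apply_moves --pt "0.03 0.039 0 0 0 0 -1" --pt "0.03 0.039 0 0 0 0 -1" --pt "0 0 0 0 0 0 -1" --pt "0 0 0 0 0 0 -1"

```text
t: 2.6
tcp_pos: [0.6009, -0.2982, 0.3142]
tool_rot: [0.715, 0.699, -0.001, -0.001]
force: [-0.8, -0.6, -0.1]
finger_gap: 0.998
gripper_force: 0.0
```

```bash
cat >> h.py <<'E'
def wrist(fn):
    s=sense();im=snapshot("wrist");c=calibration("wrist")
    np.savez(fn,im=im,p=s["tcp_pos"],q=s["tool_rot"]);cv2.imwrite(f"pics/{fn}.png",cv2.resize(im[:,:,::-1],(800,600),interpolation=cv2.INTER_CUBIC));return s
def wproj(s,X):
    c=calibration("wrist");M=np.array(c["mount"]);R=Ro.from_quat(s["tool_rot"]).as_matrix()
    Y=(np.asarray(X)-np.array(s["tcp_pos"]))@R; Y=(Y-M[:3,3])@M[:3,:3];K=np.array(c["camera_matrix"])
    return (Y/Y[:,2:])[:,:2]@np.diag([K[0,0],K[1,1]])+K[:2,2]
E
python3 - <<'E'
from h import *
s=wrist("w1");M=Ro.from_quat(s["tool_rot"]).as_matrix();print(s["t"],s["tcp_pos"],M.round(4),np.array(s["q"]).round(2))
print(calibration("wrist")["mount"])
R,t=rt([.6062,-.182,.0275,-.0205])
L=np.array([(7,-148,194.5),(7,-78,194.5),(-7,-78,194.5),(-7,-148,194.5),(0,0,135)])/1000
print(wproj(s,L@R.T+t)*800/512)
E
```

```text
2.6 [ 0.60094447 -0.29821626  0.31419669] [[ 2.200e-02  9.998e-01 -2.100e-03]
 [ 9.998e-01 -2.200e-02  7.000e-04]
 [ 7.000e-04 -2.100e-03 -1.000e+00]] [-0.63  0.52  1.2  -0.    1.42 -0.6 ]
[[-3.80581442e-04 -9.49107594e-01 -3.14951791e-01  8.19649113e-02]
 [ 9.99999561e-01 -6.30770979e-04  6.92449628e-04  4.68404441e-04]
 [-8.55871650e-04 -3.14951390e-01  9.49107417e-01 -1.43232793e-01]
 [ 0.00000000e+00  0.00000000e+00  0.00000000e+00  1.00000000e+00]]
[[414.85746486 364.33038637]
 [416.20404899 237.74004152]
 [388.33246853 237.78447184]
 [389.35150954 364.35873062]
 [401.59152645  82.76369371]]
```

View pics/w1.png

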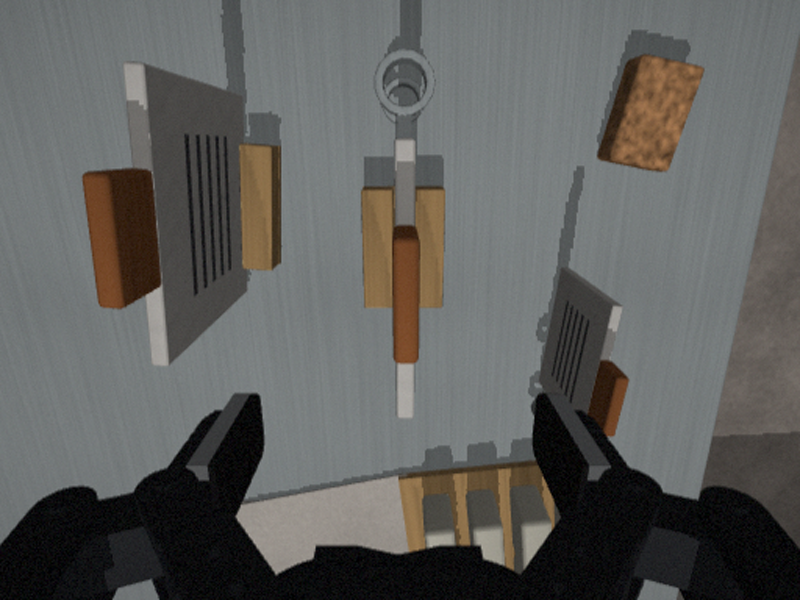

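The wrist view shows the door directly below, with its knuckle ring at (404,82), grip block centre at about (405,297) and yaw aligned with the tool. The blank is at left and stays clear. Next: a small correction, then descend and grip.

Request:
apply_moves --pt "0.003 0.004 0.02 0 0 0 -1" --pt "0 0 0.03 0 0 0 -1" --pt "0 0 0.03 0 0 0 -1" --pt "0 0 0.025 0 0 0 -1" --pt "0 0 0.015 0 0 0 -1" --pt "0 0 0.008 0 0 0 -1" --pt "0 0 0 0 0 0 -1" --pt "0 0 0 0 0 0 0" --force 80

```text
t: 3.65
tcp_pos: [0.6062, -0.296, 0.1885]
tool_rot: [0.714, 0.7, 0.0, 0.001]
force: [-0.0, -0.4, -0.8]
finger_gap: 0.813
gripper_force: 0.0
```

Request:
apply_moves --pt "0 0 0 0 0 0 1" --pt "0 0 0 0 0 0 1" --pt "0 0 0 0 0 0 1" --pt "0 0 0 0 0 0 1" --pt "0 0 0 0 0 0 1" --pt "0 0 0 0 0 0 1" --force 80

```text
t: 4.4
tcp_pos: [0.6058, -0.2957, 0.1878]
tool_rot: [0.714, 0.7, 0.0, 0.0]
force: [-0.1, -0.1, 3.4]
finger_gap: 0.157
gripper_force: 78.8
```

Request:
apply_moves --pt "0 0 -0.006 0 0 0 1" --pt "0 0 -0.012 0 0 0 1" --pt "0 0 -0.018 0 0 0 1" --pt "0 0 -0.025 0 0 0 1" --pt "0 0 -0.035 0 0 0 1" --pt "0 0 -0.035 0 0 0 1" --pt "0 0 -0.025 0 0 0 1" --pt "0 0 -0.012 0 0 0 1" --force 80

```text
t: 5.4
tcp_pos: [0.6061, -0.2958, 0.3584]
tool_rot: [0.714, 0.7, 0.0, 0.002]
force: [-0.2, -0.5, -4.4]
finger_gap: 0.151
gripper_force: 78.1
```

```bash
python3 - <<'E'
from h import *
s=wrist("w2");print(s["t"],s["tcp_pos"],s["force"],s["ft_torque"])
def ray(cam,u):
    c=calibration(cam);R=np.array(c["R"]);K=np.array(c["camera_matrix"])
    return -R.T@np.array(c["t"]),R.T@np.linalg.inv(K)@np.array([u[0],u[1],1])
def pl(cam,u,z):
    o,d=ray(cam,u);return (o+d*(z-o[2])/d[2]).round(3)
print("mini",pl("side",(261,184),.0),pl("side",(298,187),0.),"bottle",pl("side",(272,286),0.),"sponge?",pl("side",(195,268),0))
def tri(a,b):
    A,r=[],[]
    for o,d in(ray("scene",a),ray("side",b)):
        d/=np.linalg.norm(d);P=np.eye(3)-np.outer(d,d);A.append(P);r.append(P@o)
    return np.linalg.lstsq(np.vstack(A),np.hstack(r),rcond=None)[0].round(4)
print("tips",tri((337.2,166.6),(356,206.6)),tri((332.2,195.6),(347,229)))
for z,n in((.193,0),(.078,1)):
    print(pl("scene",[(337.2,166.6),(332.2,195.6)][n],z),pl("side",[(356,206.6),(347,229)][n],z))
E
```

```text
5.4 [ 0.60610744 -0.29577739  0.35836842] [-0.17421957 -0.53943861 -4.44656303] [-0.04069315  0.02181464 -0.04387197]
mini [ 0.481 -0.086  0.   ] [0.463 0.034 0.   ] bottle [0.816 0.026 0.   ] sponge? [ 0.816 -0.199  0.   ]
tips [0.634  0.1976 0.202 ] [0.6323 0.1967 0.0845]
[0.619 0.206 0.193] [0.629 0.2   0.193]
[0.622 0.201 0.078] [0.631 0.199 0.078]
```

Request:
apply_moves --pt "0.015 0.0097 0 0 0 -0.0223 1" --pt "0.03 0.0097 0 0 0 -0.0223 1" --pt "0.035 0.0097 0 0 0 -0.0223 1" --pt "0.035 0.0097 0 0 0 -0.0223 1" --pt "0.035 0.0097 0 0 0 -0.0223 1" --pt "0.035 0.0097 0 0 0 -0.0223 1" --pt "0.035 0.0097 0 0 0 -0.0223 1" --pt "0.03 0.0097 0 0 0 -0.0223 1"

```text
t: 6.45
tcp_pos: [0.6667, -0.0386, 0.3531]
tool_rot: [0.648, 0.762, -0.0, -0.002]
force: [0.2, 0.0, -5.1]
finger_gap: 0.152
gripper_force: 78.1
```

Request:
apply_moves --pt "0.02 0 0 0 0 0 1" --pt "0.008 0 0.02 0 0 0 1" --pt "0 0 0.03 0 0 0 1" --pt "0 0 0.025 0 0 0 1" --pt "0 0 0.015 0 0 0 1" --pt "0 0 0 0 0 0 1" --pt "0 0 0 0 0 0 1"

```text
t: 7.32
tcp_pos: [0.6636, -0.0144, 0.2664]
tool_rot: [0.649, 0.761, 0.001, 0.001]
force: [0.8, -0.4, -3.2]
finger_gap: 0.151
gripper_force: 78.2
```

```bash
python3 - <<'E'
from h import *
s=wrist("w3");print(s["t"],s["tcp_pos"],s["force"],Ro.from_quat(s["tool_rot"]).as_matrix().round(4))
print(wproj(s,[(.6305,.1985,.193),(.6305,.1985,.078)])*800/512)
E
```

```text
7.325 [ 0.66360273 -0.0143875   0.2663736 ] [ 0.7582045  -0.42001761 -3.16451654] [[-1.568e-01  9.876e-01  2.100e-03]
 [ 9.876e-01  1.568e-01 -4.000e-04]
 [-7.000e-04  2.000e-03 -1.000e+00]]
[[ 396.5967146  -261.22003809]
 [ 396.35934134  -98.28387489]]
```

View pics/w3.png

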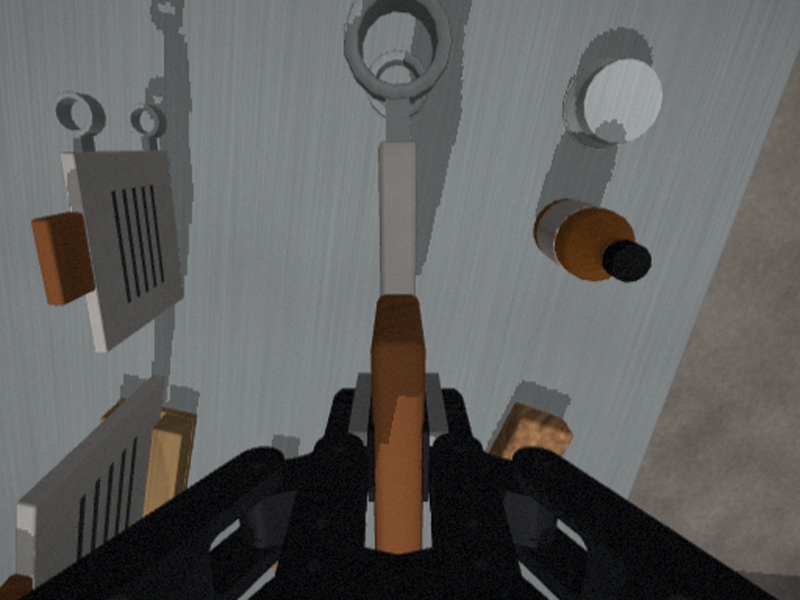

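The wrist view shows the door hanging plumb, with the upper ring at (397,46) and the lower at (397,78). The pins are still beyond the top edge of the image, so I'll advance 85 mm and look again.

Request:
apply_moves --pt "0.01 0 0 0 0 0 1" --pt "0.02 0 0 0 0 0 1" --pt "0.025 0 0 0 0 0 1" --pt "0.02 0 0 0 0 0 1" --pt "0.01 0 0 0 0 0 1" --pt "0 0 0 0 0 0 1" --pt "0 0 0 0 0 0 1"

```text
t: 8.25
tcp_pos: [0.6497, 0.0692, 0.2653]
tool_rot: [0.649, 0.76, -0.0, 0.0]
force: [-0.6, 1.0, -4.1]
finger_gap: 0.15
gripper_force: 78.2
```

```bash
python3 - <<'E'
from h import *
s=wrist("w4");print(s["t"],s["tcp_pos"],s["force"])
a=snapshot("scene")[:,:,::-1];b=snapshot("side")[:,:,::-1];w=np.load("w4.npz")["im"][:,:,::-1]
f=lambda i,x,y,n=64,k=6:cv2.resize(i[y:y+n,x:x+n],None,fx=k,fy=k,interpolation=cv2.INTER_CUBIC)
cv2.imwrite("pics/c4.png",np.vstack([np.hstack([f(a,300,145,66),f(b,315,170,66)]),cv2.resize(w[0:66,190:322],None,fx=6,fy=6)[:204]])[:600])
E
```

```text
8.25 [0.64973447 0.06917112 0.26530082] [-0.62600615  1.01692948 -4.11663501]
```

View pics/c4.png

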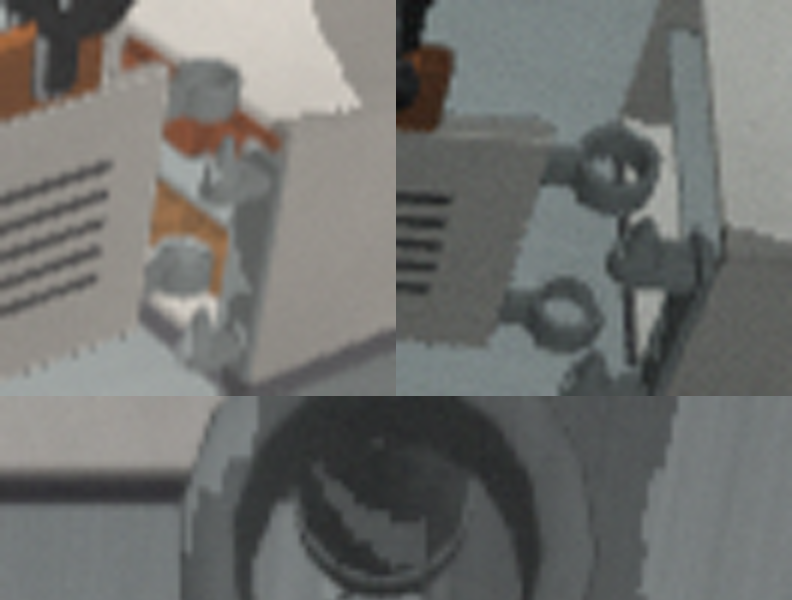

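The crop shows both knuckles just short of and above the pins. In scene, the upper ring top is at crop (206,72) with its pin tip at (228,145), and the lower pair is at (180,250) and (208,305). Next I'll solve for the relative offset.

```bash
python3 - <<'E'
from h import *
s=sense();p=np.array(s["tcp_pos"]);M=Ro.from_quat(s["tool_rot"]).as_matrix();tx=M[:,0];ty=M[:,1]
k=p+.113*tx; z=p[2]-.1878+.0278
sc=np.array([(206,72),(180,250),(228,145),(208,305)])/6+[300,145]-.4
sd=(np.array([(618,165),(567,312),(643,222),(590,355)])-[396,0])/6+[315,170]-.4
def pts(d):
    q=k+d[0]*tx+d[1]*ty
    return np.array([[*k[:2],z+.135],[*k[:2],z+.02],[*q[:2],.193],[*q[:2],.078]])
def f(v):return np.hstack([(proj("scene",pts(v))-sc+v[2:4]).ravel(),(proj("side",pts(v))-sd+v[4:6]).ravel()])
r=least_squares(f,[.015,0,0,0,0,0],loss="soft_l1");print(r.x.round(4),r.fun.round(1))
print("k",k,z,"pin",pts(r.x)[2])
print(wproj(s,pts(r.x)))
E
```

```text
[ 0.0214 -0.0025  0.3038 -0.5612 -0.7692  1.3266] [ 0.5  0.2  0.7  0.3 -0.3 -1.4 -1.2  0.3 -0.2 -0.2 -0.3 -0.8  0.1  0.4
  0.4  0.5]
k [0.6321168  0.18044723 0.26521251] 0.105242792145441 pin [0.62627038 0.20116997 0.193     ]
[[252.89080014  27.2279544 ]
 [253.3937099   55.08415927]
 [249.01118364   4.3846029 ]
 [250.8749729   37.06166055]]
```

Request:
apply_moves --pt "0.007 -0.0005 0 0 0 0 1" --pt "0.008 -0.0005 0 0 0 0 1" --pt "0.005 -0.0005 0 0 0 0 1" --pt "0 0 0 0 0 0 1" --pt "0 0 0 0 0 0 1"

```text
t: 9.02
tcp_pos: [0.6449, 0.0893, 0.2653]
tool_rot: [0.649, 0.761, -0.0, 0.0]
force: [0.0, -0.0, -4.0]
finger_gap: 0.153
gripper_force: 78.2
```

```bash
python3 - <<'E'
from h import *
s=wrist("w5");print(s["t"],s["tcp_pos"],s["force"])
a=snapshot("scene")[:,:,::-1];b=snapshot("side")[:,:,::-1];w=np.load("w5.npz")["im"][:,:,::-1]
f=lambda i,x,y,n=64,k=6:cv2.resize(i[y:y+n,x:x+n],None,fx=k,fy=k,interpolation=cv2.INTER_CUBIC)
w=cv2.convertScaleAbs(w,alpha=1.8)
cv2.imwrite("pics/c5.png",np.vstack([np.hstack([f(a,300,145,50,8),f(b,325,170,50,8)]),cv2.resize(w[0:50,206:306],None,fx=8,fy=8)])[:600])
print(wproj(s,[(.6263,.2012,.193),(.6305,.1985,.193)]))
E
```

```text
9.025 [0.64494125 0.08927512 0.26533015] [ 0.03849173 -0.03962445 -4.01038899]
[[251.88309204  41.66812857]
 [257.65162568  47.36020462]]
```

View pics/c5.png

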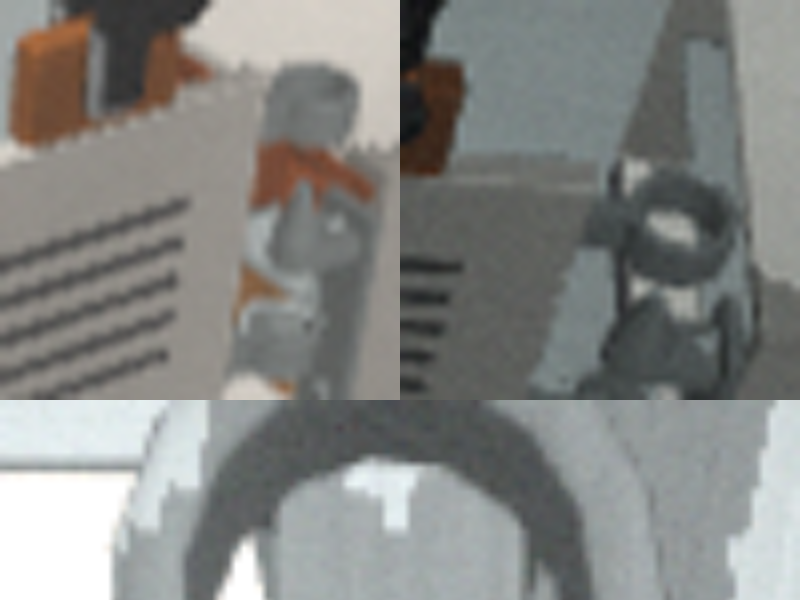

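```bash
python3 - <<'E'
from h import *
w=np.load("w5.npz")["im"][:,:,::-1]
cv2.imwrite("pics/c6.png",cv2.convertScaleAbs(cv2.resize(w[0:75,206:306],None,fx=8,fy=8,interpolation=cv2.INTER_CUBIC),alpha=1.6))
E
```

```text
(no output)
```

View pics/c6.png

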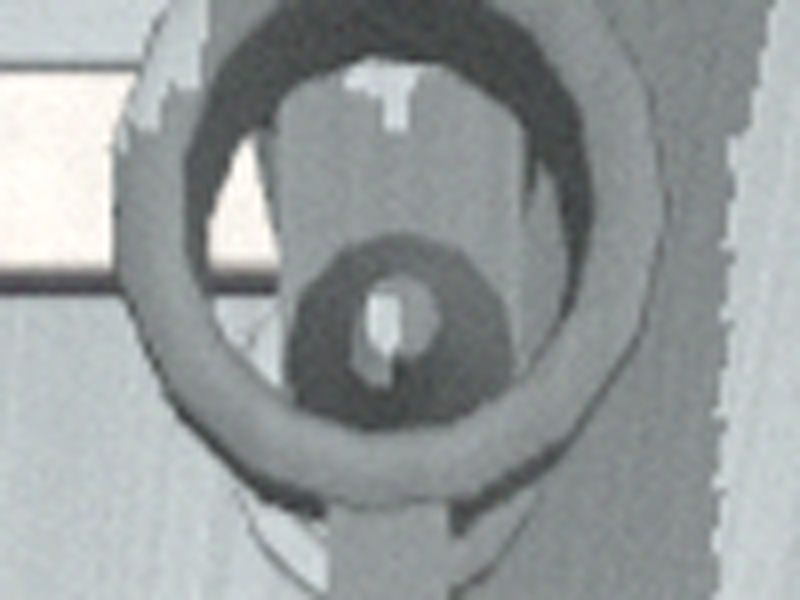

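The wrist crop looks down through the bore. The ring centre is at crop (388,229) and the pin tip disc at (402,315), with its foot around (400,335). I'll convert these to an offset.

```bash
python3 - <<'E'
from h import *
d=np.load("w5.npz");s={"tcp_pos":d["p"],"tool_rot":d["q"]};M=Ro.from_quat(d["q"]).as_matrix()
def inv(u,z):
    r=least_squares(lambda v:(wproj(s,[(v[0],v[1],z)])-u).ravel()*.01,[.63,.2]).x
    return np.array([*r,z])
off=lambda u:np.array(u)/8+[205.6,-.4]
k=inv(off((388,229)),.1053+.135);t=inv(off((402,315)),.193);f=inv(off((400,335)),.165)
for n,a in(("knuckle",k),("tip",t),("foot",f)):print(n,a.round(4),"tool rel knuckle",((a-k)@M).round(4))
E
```

```text
knuckle [0.6278 0.2005 0.2403] tool rel knuckle [0. 0. 0.]
tip [0.6286 0.2031 0.193 ] tool rel knuckle [0.0025 0.0011 0.0473]
foot [0.6281 0.2058 0.165 ] tool rel knuckle [0.0051 0.0011 0.0753]
```

Request:
apply_moves --pt "0.003 0.001 0 0 0 0 1" --pt "0 0 0.008 0 0 0 1" --pt "0 0 0.01 0 0 0 1" --pt "0 0 0.008 0 0 0 1" --pt "0 0 0.005 0 0 0 1" --pt "0 0 0.004 0 0 0 1" --pt "0 0 0 0 0 0 1"

```text
t: 10.05
tcp_pos: [0.6453, 0.0924, 0.23]
tool_rot: [0.649, 0.761, -0.0, -0.0]
force: [0.4, 0.5, -4.8]
finger_gap: 0.152
gripper_force: 78.1
```

Request:
apply_moves --pt "0 0 0.004 0 0 0 1" --pt "0 0 0.003 0 0 0 1" --pt "0 0 0.003 0 0 0 1" --pt "0 0 0 0 0 0 1"

```text
t: 10.55
tcp_pos: [0.6452, 0.0924, 0.22]
tool_rot: [0.649, 0.761, -0.0, -0.0]
force: [0.6, 0.4, -4.5]
finger_gap: 0.154
gripper_force: 78.2
```

Request:
apply_moves --pt "0 0 0.003 0 0 0 1" --pt "0 0 0.002 0 0 0 1" --pt "0 0 0 0 0 0 1"

```text
t: 10.92
tcp_pos: [0.6452, 0.0924, 0.215]
tool_rot: [0.649, 0.761, -0.0, -0.0]
force: [-0.1, -0.5, -3.7]
finger_gap: 0.148
gripper_force: 78.2
```

Request:
apply_moves --pt "0 0 0.0015 0 0 0 1" --pt "0 0 0.001 0 0 0 1" --pt "0 0 0 0 0 0 1"

```text
t: 11.3
tcp_pos: [0.6453, 0.0924, 0.2127]
tool_rot: [0.649, 0.761, -0.0, -0.0]
force: [-0.1, 0.7, -3.8]
finger_gap: 0.153
gripper_force: 78.2
```

Request:
apply_moves --pt "0 0 0.001 0 0 0 1" --pt "0 0 0.0005 0 0 0 1" --pt "0 0 0 0 0 0 1"

```text
t: 11.68
tcp_pos: [0.6454, 0.0924, 0.2113]
tool_rot: [0.649, 0.761, -0.0, -0.0]
force: [-0.6, -0.2, -4.1]
finger_gap: 0.154
gripper_force: 78.2
```

Origin is at about 0.051 with no side force. I'll continue down in small steps until contact.

Request:
apply_moves --pt "0 0 0.001 0 0 0 1" --pt "0 0 0 0 0 0 1"

```text
t: 11.92
tcp_pos: [0.6453, 0.0924, 0.2102]
tool_rot: [0.649, 0.761, -0.0, -0.0]
force: [-0.3, -0.5, -5.1]
finger_gap: 0.153
gripper_force: 78.2
```

Request:
apply_moves --pt "0 0 0.001 0 0 0 1" --pt "0 0 0 0 0 0 1"

```text
t: 12.18
tcp_pos: [0.6456, 0.0923, 0.2096]
tool_rot: [0.649, 0.761, 0.0, 0.0]
force: [-1.5, -0.2, -3.0]
finger_gap: 0.15
gripper_force: 78.6
```

Request:
apply_moves --pt "0 0 0.0007 0 0 0 1" --pt "0 0 0 0 0 0 1" --pt "0 0 0 0 0 0 1"

```text
t: 12.55
tcp_pos: [0.6457, 0.0921, 0.2093]
tool_rot: [0.649, 0.761, 0.0, 0.001]
force: [-0.4, -2.0, 1.6]
finger_gap: 0.151
gripper_force: 79.1
```

Contact: the force went from −4 to +1.6 N at the expected height, so the pins carry the door's weight. Release gently.

Request:
apply_moves --pt "0 0 0 0 0 0 1" --pt "0 0 0 0 0 0 1" --force 20

```text
t: 12.8
tcp_pos: [0.6458, 0.0921, 0.2093]
tool_rot: [0.649, 0.761, 0.0, 0.001]
force: [-0.7, -2.4, 4.3]
finger_gap: 0.157
gripper_force: 79.4
```

Request:
apply_moves --pt "0 0 0 0 0 0 -0.5" --pt "0 0 0 0 0 0 -0.2" --pt "0 0 0 0 0 0 0" --pt "0 0 0 0 0 0 0"

```text
t: 13.3
tcp_pos: [0.6454, 0.0925, 0.2084]
tool_rot: [0.649, 0.761, -0.0, -0.0]
force: [0.9, 0.1, 0.3]
finger_gap: 0.5
gripper_force: 0.0
```

Request:
apply_moves --pt "0 0 -0.01 0 0 0 0" --pt "0 0 -0.02 0 0 0 0" --pt "0 0 -0.03 0 0 0 0" --pt "0 0 -0.04 0 0 0 0" --pt "0 0 -0.03 0 0 0 0" --pt "0 0 0 0 0 0 0" --pt "0 0 0 0 0 0 0"

```text
t: 14.18
tcp_pos: [0.6447, 0.0924, 0.3379]
tool_rot: [0.649, 0.761, -0.0, -0.001]
force: [-0.4, -0.2, -0.7]
finger_gap: 0.501
gripper_force: 0.0
```

```bash
python3 - <<'E'
from h import *
s=wrist("w7");print(s["t"],s["tcp_pos"])
a=snapshot("scene")[:,:,::-1];b=snapshot("side")[:,:,::-1]
f=lambda i,x,y:cv2.resize(i[y:y+100,x:x+100],None,fx=4,fy=4,interpolation=cv2.INTER_CUBIC)
w=cv2.resize(np.load("w7.npz")["im"][:,:,::-1],(267,200))
o=np.zeros((600,800,3),np.uint8);o[:400]=np.hstack([f(a,270,125),f(b,300,150)]);o[400:,:267]=w
o[400:,267:534]=cv2.resize(a,(267,200));o[400:,534:]=cv2.resize(b,(266,200))
cv2.imwrite("pics/end.png",o)
E
```

```text
14.175 [0.64473066 0.09240438 0.33787483]
```

View pics/end.png

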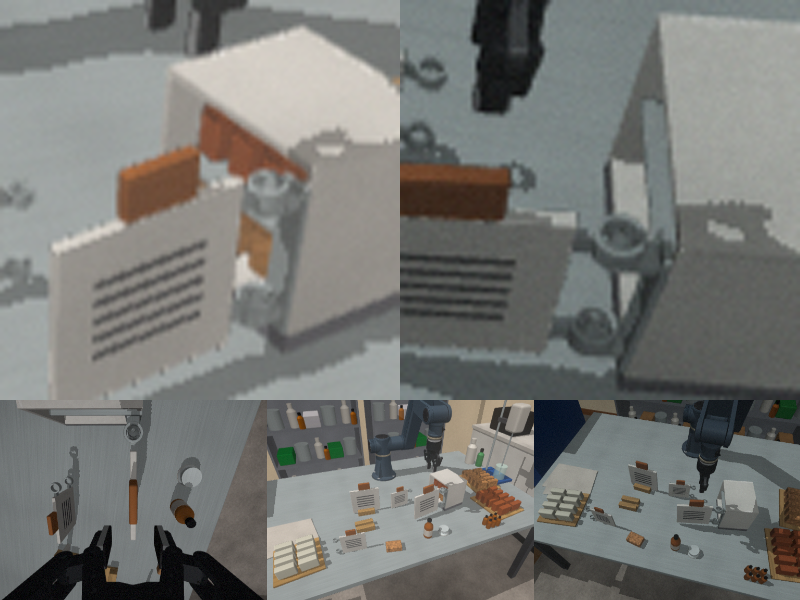

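The final view shows both knuckles down on their brackets with the pin tips standing in the bores, in the scene crop at (268,190) and (262,300). The door hangs upright and is released, the gripper is clear, and the blank and bottle are where they were.

```bash
python3 -c "
from station import *
print(sign_off())"
```

```text
the job is handed in; nothing more can be done
None
```

The door is hung with both knuckles home on the hinge pins, standing open and released; the job was handed in at about 14 s, with the blank panel and bottle untouched.

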